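# Close up the bobbin winder

### The arm

A 6-joint arm with a two-finger parallel gripper is mounted at the origin on the work surface. World frame = base frame: x ahead of the robot, y to its left, z up, the work surface at z = 0. Lengths are in mm, angles in rad, forces in N, time in s.
With the tool pointing down it reaches from about 275 to 750 mm from the base axis. Payload 10.2 kg.
Tool frame: the origin (TCP) lies midway between the tips of the shut fingers; the grasp point (between the pads) lies 19 mm behind it (ctrl.grasp_offset is the distance from the TCP to the grasp point, in mm); z points along the fingers, y is the line along which they close (so a half turn about z gives the same grasp; the last joint's range is limited). The gripper opens to 85 mm and grips with 20 to 120 N. Pads are 22 mm wide; open, the fingers measure 114 mm over their backs; the gripper's body (76 mm by 85 mm) begins 54 mm behind the grasp point. The pads swing forward as they close: fully open they stand 13 mm farther back than shut.
Start: joints at [1.119, 0.313, 1.498, -0, 1.331, -0.223], TCP at [119.087, 511.321, 231.294] pointing down, gripper open.
Joint ranges: [-2.94, 2.94], [-0.97, 2.17], [0.19, 2.56], [-1.23, 4.37], [0.02, 3.11], [-2.88, 2.88]. Speed limits (rad/s): [2.39, 2.39, 3.01, 3.14, 3.14, 3.14].

### API

Orientations are given as a unit quaternion [w, x, y, z].
In Python, from rig import ctrl, viewer, models gives the robot as it stands. The module is installed in compiled form; this text tells all that it offers.
- The arm moves only by the shell command python3 -m pendant 'ROWS' [OPENING] [FORCE]. ROWS is text: rows parted by semicolons, each of 4 numbers parted by spaces: the shift along the tool's x, y, z in m, then the turn about the tool's z in rad. In form: x y z yaw; .... A call has 1 to 10 rows; each row shifts and turns the commanded pose from where the row before left it, along the tool's axes as they then stand; what a row does not reach is not made up. A row lasts 1/8 s, in which the tool goes at most 62.5 mm and 10.7 degrees, less where a joint would pass 70% of its speed; a pose out of reach is approached as far as the arm can. A call is refused whole if a number of a shift passes 0.0625 or a number of a turn 0.188, either way. A call with a gripper value outside its range is refused whole. OPENING is the opening, from 0 (shut) to 1 (fully open), set as the call begins (- or left out, the last holds). The fingers move at their own pace and stop on an object; FORCE is the grip in N (left out, the last holds). Time passes only in rows, so rows that do not move let the fingers close. It gives the time, the measured TCP pose, the force, the opening and the grip force at its end, in the units of the state.
- ctrl.sense(): the state, without advancing time (a new reading comes with each control period).
- viewer.capture(name): name is "scene" or "top" or "wrist"; returns a dict with "color" (400x640x3 uint8, red, green, blue), "vertical_fov" (degrees; the focal length in pixels is half the picture's height over the tangent of half this angle, whatever the lens; pixels are square), "cx", "cy" (the principal point, pixels), "pose" (4x4, takes a point from camera to world coordinates). Camera axes: x right, y down, z forward; pixel columns grow to the right and rows downward; lengths in mm; the calibration is good to about 2 mm. A picture is of the moment at which its call begins. There is no depth.
- ctrl.finish_job(): hands the job in; it is judged then, once.
Trained networks look in the newest picture that a camera, given by its name, has taken for a name from the list of things; names that differ only in an ending like _2 or _b are one class to them, and where a whole thing is asked for, a point or a joint stands for the part that bears it (a point fixed in the world has none). Each returns a list of dicts, best first, with "p" (0 to 1); they miss things now and then, are a little off and sometimes report something else, mostly with a low value. They report only what shows in the picture. A call takes as long as a camera call.
- models.boxes_of(camera, query): "at" ([x, y, z] in mm, in world coordinates, good to about 4 mm: the middle of the surface that is visible of it).
The state is a dict: "time_s": time; "joints": joint angles; "dq": joint speeds; "tau": joint torques, N m; "eef_pos": TCP position; "ee_rot": TCP orientation; "force": force on the tool from outside, world axes, zero at the start; "wrist_torque": the same for the moment, N m; "grip_width": opening from 0.0 (shut) to 1.0 (fully open); "grip_force": force on a finger pad.
Only numpy, scipy, OpenCV 4.12 (cv2) and the standard library are available. Lean on these libraries where they do the work, as an engineer would, in place of code of your own. Each camera call takes 0.05 s, during which the arm holds its last target. There are 200 camera calls.

### The job

Get the bobbin winder ready: with a fingertip push the tailstock along its rail towards the bobbin until its plunger clicks down into the notch in the rail, and stop there without driving it on through the notch. Then push the crank lever round towards the headstock to its stop to lock it. Only push, do not pull up the plunger or lift anything, and leave the things standing around undisturbed.

Things in the scene. Friction and masses are not known exactly. Their poses are not given: they have to be found in the camera images.
- winder: blue plastic bobbin winder screwed to the table: base 150 (x) x 330 (y) x 16 mm. Origin: centre of its underside. Its y axis runs along the rail from tailstock to bobbin and headstock; the crank lever is on its -x side, nearer the robot. Aluminium rail 20 mm wide, centred at x +20 mm, y -150 to +95, top 26 mm above the table. Wooden bobbin at y 52 to 97, 65 mm tall
- notch (a point): middle of the notch across the rail, at the height of the rail's top; the gap is 13 mm long and lies at x +20, y -10 mm on the winder. The plunger (middle of the tailstock) drops into it when the tailstock's middle is over it
- tail_face (a point): centre of the tailstock's rear upright face (away from the bobbin, the one to push), 45 mm above the table. The tailstock is a blue block 44 mm wide, 40 mm long along the rail, from 28 to 62 mm above the table; a 10 mm steel spindle points from its other end at the bobbin; the plunger's 14 mm button stands on the middle of its top, up to 76 mm above the table
- tailstock (a joint): tailstock's travel towards the bobbin (m): 0.095 in the notch, hard stop at 0.115. It slides with about 1.5 N of friction (a little more when faster); at the notch the resistance vanishes, it jumps forward a few mm, and then takes about 12 N to drive it out again; past 0.102 it counts as driven through
- plunger (a joint): height of the tailstock's spring plunger (m): 0 while it rides on the rail, -0.003 to -0.005 when it has dropped into the notch, above 0 only if it is pulled up
- lever_knob (a point): middle of the crank lever's upright round knob, 16 mm diameter, reaching from 33 to 69 mm above the table (this point at 51 mm). It sits at the end of a flat arm whose upright pivot is 65 mm away; the arm's underside is 30 mm above the table
- headstock (a point): middle of the top of the headstock, a fixed blue block 60 x 52 mm, 96 mm tall, at x +20, y 102 to 154 mm on the winder
- lever_stop (a point): top of the lever's stop, a fixed post 10 x 10 mm on the base at x -30, y +75 mm on the winder, 42 mm tall
- lever_pivot (a point): the lever's upright pivot axis, at x -45, y +30 mm on the winder, 30 mm above the table
- crank (a joint): angle of the crank lever (rad): 0 with the arm pointing along the winder's -x, out over the front edge; grows clockwise seen from above, towards the winder's +y; at its stop at 1.5 the arm points along +y. Friction about 1 N at the knob; it stays where it is left
- spool_tall: loose white thread spool, 34 mm diameter, 55 mm tall, stands behind the winder; bystander; origin under its centre
- spool_short: loose grey thread spool, 40 mm diameter, 32 mm tall, stands behind the winder; bystander; origin under its centre
- bobbin: loose wooden bobbin, 28 mm diameter, 22 mm tall, stands in front of the winder; bystander; origin under its centre
- dish: white ceramic dish, 110 mm diameter, 30 mm tall; bystander; origin under its centre
- canister: stainless steel canister with lid, 88 mm diameter, 113 mm tall; bystander; origin under its centre
- pencil_cup: clear acrylic pencil cup, 72 mm diameter, 100 mm tall, pencils to 165 mm; bystander; origin under its centre
- eraser: rubber eraser, 45 x 22 x 13 mm; bystander; origin under its centre

How it is judged (in metres and radians):
On the way, in this order (a step that is already met when the one before it is completed fails the run):
1. the tailstock stands in the notch with its plunger dropped, the lever not yet round (value of joint tailstock between 0.092 and 0.098 m and value of joint plunger below -0.002 m), for 0.2 s.
2. the crank lever is round at its stop (value of joint crank above 1.38 rad), for 0.2 s.
At the end, for the whole second after the job is handed in: The tailstock rests within 3 mm of the notch with its plunger dropped at least 2 mm, and the crank lever is at its stop (1.38 rad or more of 1.5) (all of step 1 and velocity of joint tailstock between -0.005 and 0.005 m/s and value of joint crank above 1.38 rad); the robot touches nothing.
It fails at once if the tailstock is driven on through the notch (7 mm past it) (value of joint tailstock above 0.102 m).
It fails at once if the plunger is pulled up (value of joint plunger above 0.005 m).
It fails at once if the crank lever is swung before the tailstock is in the notch (value of joint crank above 0.8 rad and (value of joint tailstock below 0.089 m or value of joint plunger above -0.001 m)).
It fails at once if a thing standing around is moved (25 mm) or lifted (distance of any of spool_tall, spool_short, bobbin, dish, canister, pencil_cup, eraser from where it was at the start of the episode above 0.025 m).
It fails at once if a thing standing around is tipped (angle between any of spool_tall, spool_short, bobbin, dish, canister, pencil_cup, eraser's own z axis and vertical above 0.35 rad).
It also fails if it takes over 48 s, if anything falls off the work surface, if the arm or the gripper's body presses on something with over 40 N, if the wrist force passes 120 N, or if a joint passes its speed limit or range.

## Working session

There is one attempt and no reset: what is moved stays moved. The work goes in short steps, Python scripts to look and compute and a shell command to move; the robot and the scene stay as the last step left them, time stands still between calls to the robot, and variables do not carry over. Pictures are saved under pics/ and viewed, at most 12 in all, crops included, and the job is handed in when it is done.

```bash
mkdir -p pics
cat > h.py <<'E'
from rig import ctrl, viewer, models
import numpy as np, cv2
def cap(n,f=None):
    c=viewer.capture(n)
    if f: cv2.imwrite('pics/'+f,c['color'][:,:,::-1])
    return c
def proj(c,P):
    T=np.array(c['pose']);f=200/np.tan(np.radians(c['vertical_fov'])/2)
    p=np.linalg.inv(T)@np.r_[P,1.]
    return c['cx']+f*p[0]/p[2], c['cy']+f*p[1]/p[2]
def ray(c,u,v,z):
    T=np.array(c['pose']);f=200/np.tan(np.radians(c['vertical_fov'])/2)
    d=T[:3,:3]@np.array([(u-c['cx'])/f,(v-c['cy'])/f,1]);o=T[:3,3]
    return o+d*(z-o[2])/d[2]
E
python3 - <<'E'
from h import *
s=ctrl.sense();print(s['time_s'],s['eef_pos'],s['ee_rot'],s['force'])
for n in ['top','scene']:
    cap(n,n+'1.png')
    for q in ['winder','notch','tail_face','tailstock','plunger','lever_knob','headstock','lever_stop','lever_pivot','crank','spool_tall','spool_short','bobbin','dish','canister','pencil_cup','eraser']:
        print(n,q,[(np.round(d['at']).tolist(),round(d['p'],2)) for d in models.boxes_of(n,q)[:2]])
print(ctrl.sense()['time_s'])
E
```

```text
0.0 [118.96602207 511.08603717 230.74429765] [-2.08896780e-04  1.14163056e-01  9.93461828e-01 -5.90418163e-04] [ 0.171667   -0.51862267  0.06898191]
top winder [([544.0, -54.0, 16.0], 0.64)]
top notch [([544.0, -55.0, 17.0], 0.67)]
top tail_face [([537.0, -135.0, 62.0], 0.57)]
top tailstock [([538.0, -136.0, 64.0], 0.53)]
top plunger [([705.0, -361.0, 54.0], 0.25)]
top lever_knob [([538.0, -134.0, 64.0], 0.28)]
top headstock [([548.0, -54.0, 16.0], 0.74)]
top lever_stop [([547.0, -51.0, 11.0], 0.62)]
top lever_pivot [([545.0, -55.0, 17.0], 0.55)]
top crank [([501.0, -4.0, 36.0], 0.47)]
top spool_tall [([704.0, -356.0, 54.0], 0.65)]
top spool_short []
top bobbin [([336.0, 413.0, 15.0], 0.63)]
top dish [([530.0, 474.0, 11.0], 0.97), ([546.0, -51.0, 16.0], 0.5)]
top canister [([473.0, -492.0, 100.0], 0.93)]
top pencil_cup [([704.0, -360.0, 56.0], 0.6)]
top eraser []
scene winder [([573.0, 7.0, 15.0], 0.63)]
scene notch [([571.0, 3.0, 14.0], 0.9)]
scene tail_face [([543.0, -128.0, 56.0], 0.65), ([574.0, 5.0, 16.0], 0.51)]
scene tailstock [([546.0, -126.0, 55.0], 0.8)]
scene plunger [([571.0, 2.0, 18.0], 0.68)]
scene lever_knob [([481.0, 6.0, 36.0], 0.71)]
scene headstock [([571.0, 4.0, 12.0], 0.88)]
scene lever_stop [([572.0, 3.0, 14.0], 0.88), ([517.0, 466.0, 18.0], 0.32)]
scene lever_pivot [([573.0, 3.0, 17.0], 0.86)]
scene crank [([571.0, 4.0, 16.0], 0.6)]
scene spool_tall []
scene spool_short [([697.0, -22.0, 28.0], 0.74)]
scene bobbin [([711.0, -332.0, 70.0], 0.62), ([398.0, -121.0, 20.0], 0.47)]
scene dish [([519.0, 469.0, 16.0], 0.64)]
scene canister [([491.0, -467.0, 64.0], 0.84)]
scene pencil_cup [([710.0, -334.0, 68.0], 0.97), ([572.0, 6.0, 19.0], 0.62)]
scene eraser [([344.0, 414.0, 16.0], 0.54)]
1.8
```

View pics/top1.png

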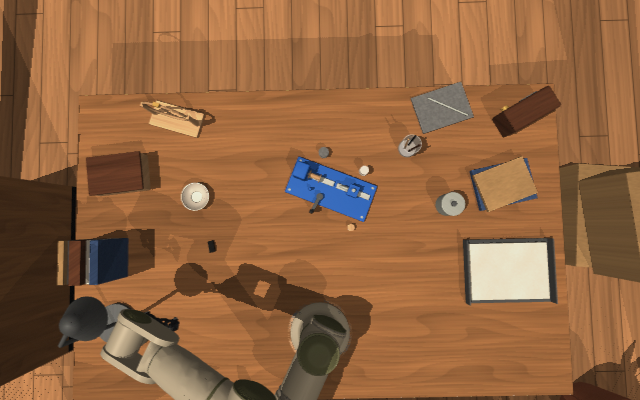

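View pics/scene1.png

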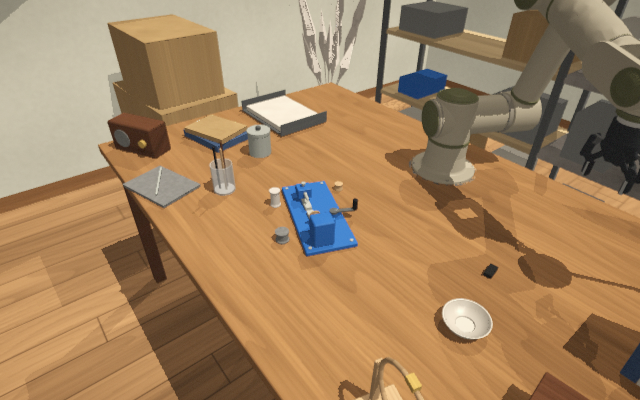

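The top view shows the winder at (285–377, 157–221), with the headstock at upper left (302,167), the tailstock at (352,190) and the lever knob near (314,212). The spools are at (324,152) and (364,170), and the bobbin at (351,227). The scene view agrees.

Run:
```python
from h import *
c=cap('top')
w=[ray(c,u,v,16)[:2] for u,v in [(298,157),(377,185),(362,221),(285,192)]]
print(np.round(w,0),np.mean(w,0)); 
for a,b in [(1,0),(2,3)]:
    d=w[a]-w[b]; d=-d; print(np.degrees(np.arctan2(-d[0],d[1])),np.hypot(*d))
for n,(u,v),z in [('short',(324,152),32),('tall',(364,170),55),('bob',(351,227),22),('knob',(314,212),69)]: print(n,ray(c,u,v,z))
im=c['color'][140:240,260:400,::-1]; cv2.imwrite('pics/top2.png',cv2.resize(im,None,fx=5.7,fy=5.7,interpolation=cv2.INTER_CUBIC))
```

```text
[[ 674.   71.]
 [ 558. -233.]
 [ 420. -172.]
 [ 538.  124.]] [547.4749014 -52.4446283]
-20.895052007467843 326.0842466875854
-21.832058829129053 318.3678040978371
short [688.83475646 -30.73851655  32.        ]
tall [ 612.61034207 -181.20749173   55.        ]
bob [ 397.67367258 -128.29614502   22.        ]
knob [456.91736128  11.15998689  69.        ]
```

View pics/top2.png

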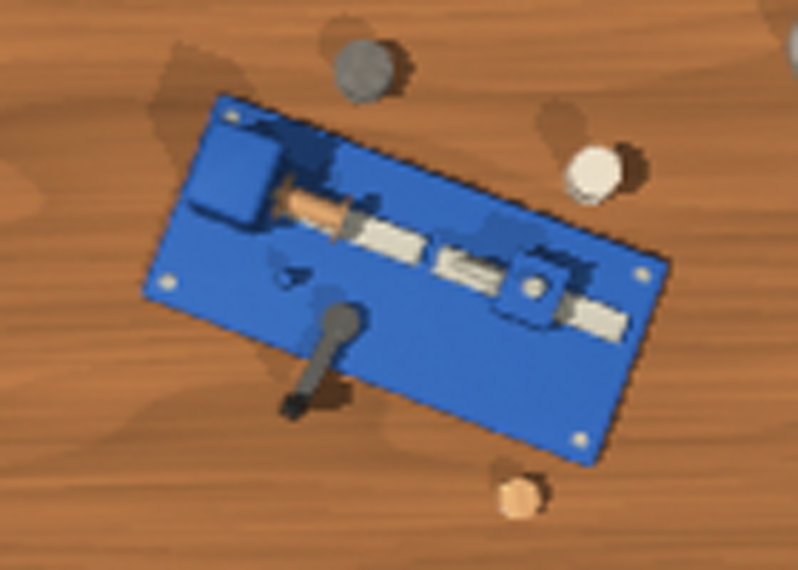

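```bash
python3 -m pendant '-0.044 -0.025 0 0;-0.044 -0.025 0 0;-0.044 -0.025 0 0;-0.044 -0.025 0 0;-0.044 -0.025 0 0;-0.044 -0.025 0 0;-0.044 -0.025 0 0;-0.044 -0.025 0 0;-0.044 -0.025 0 0;0 0 0 0.136' 0 40; python3 -c "
from h import *
print(ctrl.sense()['eef_pos'],ctrl.sense()['ee_rot'])"
```

```text
time_s: 3.1
eef_pos: [455.6, 200.2, 231.0]
ee_rot: [0.0, 0.185, 0.983, -0.0]
force: [-1.1, 0.7, 0.1]
grip_width: 0.001
grip_force: 0.0
[455.59595165 200.15358743 230.95380616] [ 3.76670642e-06  1.84662500e-01  9.82801975e-01 -1.96575055e-04]
```

```bash
python3 -m pendant '-0.026 -0.05 0 0;-0.026 -0.05 0 0;-0.026 -0.05 0 0;-0.026 -0.05 0 0;-0.026 -0.05 0 0;-0.026 -0.05 0 0;-0.026 -0.05 0 0;0 0 0 0'; python3 -c "
from h import *
print(ctrl.sense()['eef_pos'],ctrl.sense()['ee_rot'],ctrl.sense()['force'])
c=cap('wrist','wrist1.png');print(c['pose'])
for q in ['tail_face','tailstock','plunger','lever_knob','spool_tall','bobbin']: print(q,[(np.round(d['at']).tolist(),round(d['p'],2)) for d in models.boxes_of('wrist',q)[:2]])
"
```

```text
time_s: 4.1
eef_pos: [498.7, -192.7, 230.7]
ee_rot: [-0.0, 0.183, 0.983, -0.0]
force: [-0.3, 0.2, 0.2]
grip_width: 0.0
grip_force: 0.0
[ 498.6987674  -192.65210406  230.70799297] [-2.43266892e-04  1.83478947e-01  9.83023606e-01 -8.49370630e-05] [-0.33904837  0.19120007  0.22685188]
[[ 3.60186062e-01  8.88072095e-01  2.85646555e-01  4.25151879e+02]
 [ 9.32880486e-01 -3.42881106e-01 -1.10302070e-01 -1.63821070e+02]
 [-1.33835718e-05  3.06203365e-01 -9.51966123e-01  3.74454193e+02]
 [ 0.00000000e+00  0.00000000e+00  0.00000000e+00  1.00000000e+00]]
tail_face [([532.0, -136.0, 64.0], 0.91)]
tailstock [([535.0, -136.0, 64.0], 0.67)]
plunger [([398.0, -126.0, 24.0], 0.72), ([535.0, -135.0, 72.0], 0.6)]
lever_knob [([482.0, 6.0, 34.0], 0.6)]
spool_tall [([606.0, -184.0, 51.0], 0.71)]
bobbin [([398.0, -127.0, 26.0], 0.68)]
```

View pics/wrist1.png

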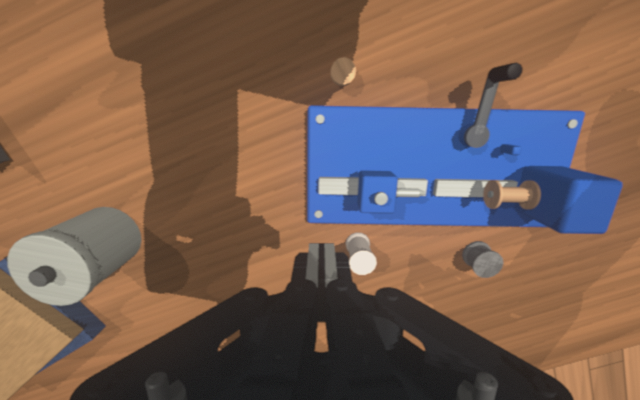

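Wrist view: base corners are at (307,107), (309,222) and (584,112), the plunger button at (381,199), the knob top at (514,70), the pivot at (476,136), the tall spool at (361,260) and the shut fingers at (322,250).

Run:
```python
from h import *
from scipy.optimize import least_squares
c=cap('wrist')
# winder pts & pixels (tailstock travel q unknown=0 assumed check)
obs=[((-75,-165,16),(307.5,107)),((75,-165,16),(309,222.5)),((-75,165,16),(584.5,112)),((-45,30,36),(476,135))]
def W(p,P): 
    s,co=np.sin(p[2]),np.cos(p[2]); return np.array([p[0]+co*P[0]-s*P[1],p[1]+s*P[0]+co*P[1],P[2]])
r=least_squares(lambda p:np.ravel([np.subtract(proj(c,W(p,P)),o) for P,o in obs]),[547,-53,-.36])
p=r.x;print(p,np.degrees(p[2]),r.fun.round(1))
def inv(q): 
    d=q[:2]-p[:2];s,co=np.sin(p[2]),np.cos(p[2]);return co*d[0]+s*d[1],-s*d[0]+co*d[1]
for n,u,v,z in [('button',381,197,76),('tailedge',360.5,190,62),('pivot',476,135,36),('knob',514,70,69),('tall',363,262,55),('bob',343,70,22),('short',487,262,32)]: print(n,np.round(inv(ray(c,u,v,z)),1))
print('tcp',inv(ctrl.sense()['eef_pos']), 'pre',W(p,(20,-155,40)))
```

```text
[ 5.48160873e+02 -4.89263567e+01 -3.79769978e-01] -21.759216907274503 [-0.2 -1.  -1.9  1.5  1.5 -1.1  0.4  1.4]
button [ 17.4 -82.5]
tailedge [  13.8 -103.1]
pivot [-46.5  29.3]
knob [-111.2   37.6]
tall [108.7 -93.4]
bob [-113.8 -125. ]
short [119.   76.1]
tcp (np.float64(6.1690463576464865), np.float64(-148.02177855765387)) pre [ 509.27631043 -200.29673297   40.        ]
```

```bash
python3 -m pendant '-0.014 0.012 0 0.011;0 0 0.05 0;0 0 0.05 0;0 0 0.05 0;0 0 0.03 0;0 0 0.009 0;0 0 0 0;0 0 0 0'; python3 -m pendant '0 0.003 0 0;0 0.003 0 0;0 0 0 0'; python3 -m pendant '0 0.003 0 0;0 0.003 0 0;0 0 0 0'
```

```text
time_s: 5.5
eef_pos: [517.0, -183.6, 43.7]
ee_rot: [0.001, 0.187, 0.982, -0.0]
force: [0.6, 0.0, 0.1]
grip_width: -0.002
grip_force: 0.0
time_s: 5.88
eef_pos: [518.6, -177.5, 42.5]
ee_rot: [0.0, 0.187, 0.982, -0.0]
force: [0.4, 1.4, -0.8]
grip_width: 0.003
grip_force: 0.0
time_s: 6.25
eef_pos: [520.7, -171.9, 42.3]
ee_rot: [-0.0, 0.187, 0.982, 0.0]
force: [-0.1, -0.7, 0.1]
grip_width: -0.001
grip_force: 0.0
```

```bash
for i in 1 2 3 4; do :; done; python3 -m pendant '0 0.003 0 0;0 0.003 0 0;0 0.003 0 0'|grep -E 'pos|force:' ; python3 -m pendant '0 0.003 0 0;0 0.003 0 0;0 0.003 0 0'|grep -E 'pos|force:'; python3 -m pendant '0 0.003 0 0;0 0.003 0 0;0 0.003 0 0'|grep -E 'pos|force:'
python3 - <<'E'
from h import *
p=np.array([548.16,-48.93,-.37977]);c=cap('wrist','wrist2.png')
d=ctrl.sense()['eef_pos'][:2]-p[:2];s,co=np.sin(p[2]),np.cos(p[2]);print(co*d[0]+s*d[1],-s*d[0]+co*d[1])
E
```

```text
eef_pos: [524.0, -163.9, 42.3]
force: [-1.4, -4.0, -1.1]
grip_force: 1.7
eef_pos: [527.5, -155.3, 42.4]
force: [0.6, -3.7, -0.6]
grip_force: 1.7
eef_pos: [530.8, -146.9, 42.3]
force: [0.2, -3.4, -1.1]
grip_force: 1.7
19.991048373522105 -97.01453289729652
```

View pics/wrist2.png

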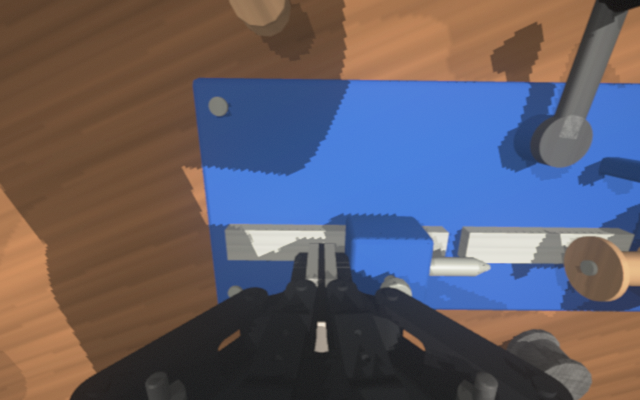

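In contact: the tailstock block spans u≈347–432, with the fingers against its rear face. The notch gap is at u≈447–460, v≈245.

Run:
```python
from h import *
p=np.array([548.16,-48.93,-.37977]);c=cap('wrist')
s,co=np.sin(p[2]),np.cos(p[2])
def inv(q): d=q[:2]-p[:2];return np.round((co*d[0]+s*d[1],-s*d[0]+co*d[1]),1)
for n,u,v,z in [('rearedge',346.5,235,62),('front',432,238,62),('notchL',447,245,26),('notchR',460,235,26),('railend',226,245,26),('corner',194,80,16)]: print(n,inv(ray(c,u,v,z)))
print(ctrl.sense()['force'],inv(ctrl.sense()['eef_pos']))
```

```text
rearedge [ -2.7 -84.8]
front [ -1.3 -44.7]
notchL [ 20.1 -19.7]
notchR [ 13.4 -12.8]
railend [  20.7 -154.6]
corner [ -73.3 -166.1]
[-0.54627258  0.27406964  0.34619174] [ 19.7 -97. ]
```

```bash
python3 -m pendant '0 0.005 0 0;0 0.005 0 0;0 0.005 0 0;0 0.005 0 0;0 0.005 0 0;0 0.005 0 0;0 0.005 0 0;0 0.003 0 0;0 0.001 0 0'|grep -E 'pos|force'; python3 -m pendant '0 0.001 0 0;0 0.001 0 0'|grep -E 'pos|force'; python3 -m pendant '0 0.001 0 0;0 0.001 0 0'|grep -E 'pos|force'
```

```text
eef_pos: [545.0, -110.4, 42.3]
force: [0.7, -2.6, 0.6]
grip_force: 1.5
eef_pos: [545.6, -108.9, 42.3]
force: [-0.3, -2.5, 0.3]
grip_force: 1.3
eef_pos: [546.4, -106.8, 42.3]
force: [1.1, -0.7, -0.3]
grip_force: 0.5
```

```bash
cat > w.py <<'E'
from h import *
p=np.array([548.16,-48.93,-.37977]);c=cap('wrist')
s,co=np.sin(p[2]),np.cos(p[2])
def inv(q): d=q[:2]-p[:2];return np.round((co*d[0]+s*d[1],-s*d[0]+co*d[1]),1)
print(inv(ctrl.sense()['eef_pos']),ctrl.sense()['time_s'])
E
python3 - <<'E'
from w import *
im=c['color'][180:340,260:500,::-1]
cv2.imwrite('pics/w3.png',cv2.resize(im,None,fx=3,fy=3))
E
```

```text
[ 19.7 -54.3] 9.15
```

View pics/w3.png

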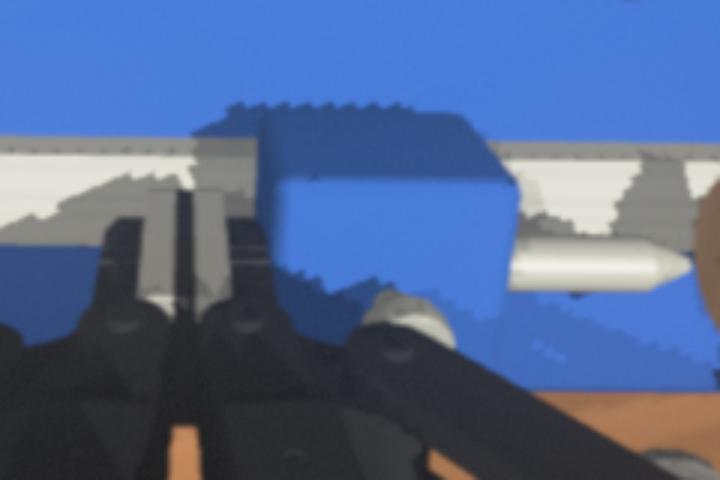

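```bash
python3 -m pendant '0 0 0 0;0 0 0 0'|grep -E 'pos|force'
python3 - <<'E'
from w import *
a=cv2.imread('pics/wrist2.png')[180:340,260:500]; b=c['color'][180:340,260:500,::-1]
cv2.imwrite('pics/cmp.png',cv2.resize(np.vstack([a,b]),None,fx=1.8,fy=1.8,interpolation=cv2.INTER_CUBIC))
for v in (245,255,262):
  print(v,[int(x) for x in cv2.imread('pics/wrist2.png')[v,335:370,0]]); print(v,[int(x) for x in c['color'][v,335:370,2]])
  print(v,[int(x) for x in cv2.imread('pics/wrist2.png')[v,420:445,2]]); print(v,[int(x) for x in c['color'][v,420:445,0]])
E
```

```text
eef_pos: [546.3, -106.8, 42.2]
force: [-0.4, 0.6, 0.3]
grip_force: 0.0
[ 19.7 -54.5] 9.45
245 [110, 115, 125, 126, 124, 124, 122, 124, 123, 115, 107, 109, 110, 110, 111, 119, 135, 152, 168, 181, 195, 208, 215, 217, 218, 217, 217, 217, 217, 217, 217, 218, 217, 217, 217]
245 [109, 107, 106, 106, 107, 107, 116, 125, 129, 127, 120, 111, 106, 108, 109, 109, 111, 121, 137, 156, 170, 185, 198, 211, 215, 215, 216, 215, 215, 216, 215, 215, 215, 215, 216]
245 [75, 76, 76, 76, 75, 75, 75, 75, 76, 76, 74, 73, 93, 153, 196, 207, 206, 206, 208, 206, 206, 208, 217, 225, 227]
245 [74, 74, 75, 75, 75, 75, 74, 74, 75, 75, 75, 75, 72, 73, 102, 161, 199, 206, 205, 206, 215, 223, 227, 227, 227]
255 [89, 67, 61, 63, 62, 60, 62, 62, 60, 61, 66, 76, 92, 105, 112, 124, 141, 161, 178, 192, 205, 215, 217, 217, 217, 217, 216, 217, 217, 216, 217, 217, 217, 216, 217]
255 [87, 66, 60, 62, 62, 60, 61, 62, 62, 61, 67, 75, 85, 92, 100, 107, 112, 129, 147, 165, 179, 193, 205, 214, 215, 215, 216, 216, 215, 216, 216, 215, 216, 216, 216]
255 [75, 75, 74, 77, 76, 76, 76, 76, 75, 72, 73, 77, 93, 106, 106, 107, 106, 106, 107, 107, 109, 114, 123, 126, 117]
255 [75, 75, 75, 75, 76, 76, 76, 76, 75, 77, 76, 72, 74, 84, 98, 107, 106, 109, 107, 107, 107, 106, 110, 121, 133]
262 [111, 85, 69, 68, 68, 69, 70, 71, 71, 71, 70, 72, 70, 80, 102, 129, 150, 169, 183, 197, 210, 215, 216, 216, 216, 216, 217, 217, 217, 217, 216, 217, 216, 216, 216]
262 [107, 79, 66, 65, 68, 66, 66, 67, 68, 68, 69, 70, 70, 75, 86, 100, 115, 135, 155, 172, 186, 200, 211, 214, 216, 216, 215, 215, 215, 215, 216, 216, 215, 215, 216]
262 [75, 76, 75, 76, 76, 75, 75, 75, 73, 77, 104, 145, 167, 172, 182, 193, 197, 197, 196, 196, 195, 196, 196, 195, 196]
262 [75, 75, 76, 75, 75, 75, 75, 76, 76, 75, 71, 76, 107, 142, 156, 160, 170, 179, 181, 181, 180, 181, 180, 180, 180]
```

View pics/cmp.png

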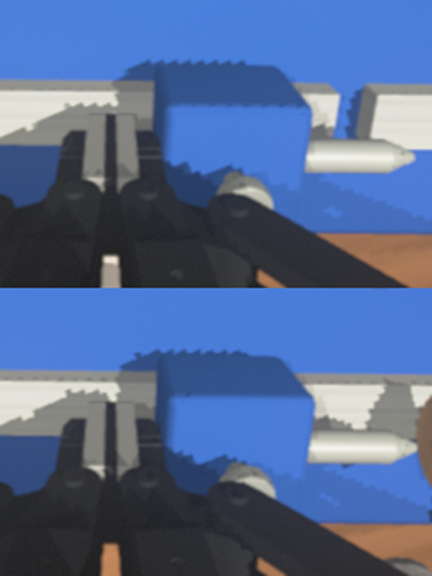

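```bash
python3 -m pendant '0 0.001 0 0;0 0.001 0 0;0 0.001 0 0'|grep -E 'pos|force'; python3 -m pendant '0 0.001 0 0'|grep -E 'force';python3 -m pendant '0 0.001 0 0'|grep -E 'pos|force'
```

```text
eef_pos: [547.5, -104.1, 42.3]
force: [0.4, -1.3, -1.0]
grip_force: 0.0
force: [-0.3, 0.4, -0.2]
grip_force: 0.0
eef_pos: [548.2, -102.3, 42.3]
force: [-0.8, -0.5, -0.7]
grip_force: 0.0
```

Run:
```python
from w import *
for v in (245,255,262):
  r=c['color'][v,330:380,2].astype(int); f=c['color'][v,420:460,0].astype(int)
  print(v,330+np.argmax(r>160),list(r)); print(420+np.argmax(f>90))
a=cv2.imread('pics/wrist2.png')[180:340,260:500]; b=c['color'][180:340,260:500,::-1]
cv2.imwrite('pics/cmp2.png',cv2.resize(np.vstack([a,b]),None,fx=1.8,fy=1.8,interpolation=cv2.INTER_CUBIC))
```

```text
[ 19.8 -49.5] 10.125
245 354 [np.int64(127), np.int64(129), np.int64(128), np.int64(129), np.int64(127), np.int64(124), np.int64(124), np.int64(124), np.int64(124), np.int64(124), np.int64(124), np.int64(120), np.int64(113), np.int64(112), np.int64(110), np.int64(105), np.int64(102), np.int64(105), np.int64(108), np.int64(108), np.int64(109), np.int64(116), np.int64(132), np.int64(150), np.int64(166), np.int64(180), np.int64(194), np.int64(206), np.int64(213), np.int64(214), np.int64(215), np.int64(215), np.int64(215), np.int64(215), np.int64(214), np.int64(215), np.int64(215), np.int64(215), np.int64(215), np.int64(215), np.int64(215), np.int64(215), np.int64(215), np.int64(215), np.int64(215), np.int64(216), np.int64(215), np.int64(215), np.int64(216), np.int64(215)]
434
255 354 [np.int64(125), np.int64(126), np.int64(126), np.int64(126), np.int64(112), np.int64(87), np.int64(67), np.int64(60), np.int64(61), np.int64(60), np.int64(62), np.int64(63), np.int64(63), np.int64(62), np.int64(65), np.int64(65), np.int64(76), np.int64(89), np.int64(101), np.int64(106), np.int64(110), np.in
[... 482 characters left out ...]
126), np.int64(126), np.int64(125), np.int64(110), np.int64(85), np.int64(69), np.int64(67), np.int64(66), np.int64(67), np.int64(68), np.int64(68), np.int64(67), np.int64(70), np.int64(67), np.int64(66), np.int64(67), np.int64(75), np.int64(91), np.int64(111), np.int64(128), np.int64(147), np.int64(165), np.int64(180), np.int64(195), np.int64(206), np.int64(213), np.int64(215), np.int64(215), np.int64(215), np.int64(215), np.int64(214), np.int64(215), np.int64(214), np.int64(215), np.int64(215), np.int64(215), np.int64(215), np.int64(214), np.int64(214), np.int64(214), np.int64(214), np.int64(215), np.int64(214), np.int64(214), np.int64(214), np.int64(215), np.int64(214), np.int64(214)]
431
```

View pics/cmp2.png

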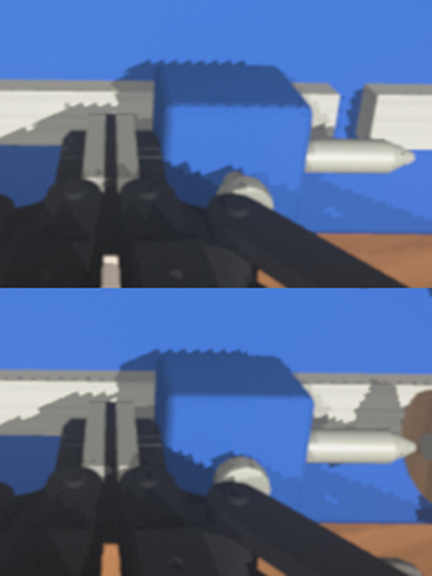

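```bash
python3 -m pendant '0 0.001 0 0;0 0 0 0'|grep -E 'pos|force'; python3 -c "
from w import *
print([330+int(np.argmax(c['color'][v,330:380,2]>160)) for v in (245,255,262)],[420+int(np.argmax(c['color'][v,420:460,0]>90)) for v in (245,255,262)])"
```

```text
eef_pos: [548.4, -101.7, 42.3]
force: [-1.9, -1.5, 1.5]
grip_force: 1.4
[ 19.9 -48.9] 10.425
[353, 353, 352] [433, 432, 430]
```

```bash
python3 -m pendant '0 0.001 0 0;0 0 0 0'|grep -E 'pos|force'; python3 -c "
from w import *
print([330+int(np.argmax(c['color'][v,330:380,2]>160)) for v in (245,255,262)],[420+int(np.argmax(c['color'][v,420:460,0]>90)) for v in (245,255,262)])"
```

```text
eef_pos: [548.6, -101.3, 42.3]
force: [-2.9, -6.7, 0.9]
grip_force: 3.7
[ 19.9 -48.5] 10.725
[353, 352, 352] [432, 432, 430]
```

```bash
python3 -m pendant '0 -0.003 0 0;0 -0.02 0 0;0 -0.02 0 0;0 0 -0.05 0;0 0 -0.05 0;0 0 -0.05 0;0 0 -0.04 0;0 0 0 0;0 0 0 0'|grep -E 'time|pos|force'
python3 - <<'E'
from w import *
cv2.imwrite('pics/w5.png',c['color'][:,:,::-1])
E
```

```text
time_s: 11.85
eef_pos: [532.5, -141.1, 231.2]
force: [0.4, 0.8, -0.5]
grip_force: 0.0
[ 19.5 -91.2] 11.9
```

View pics/w5.png

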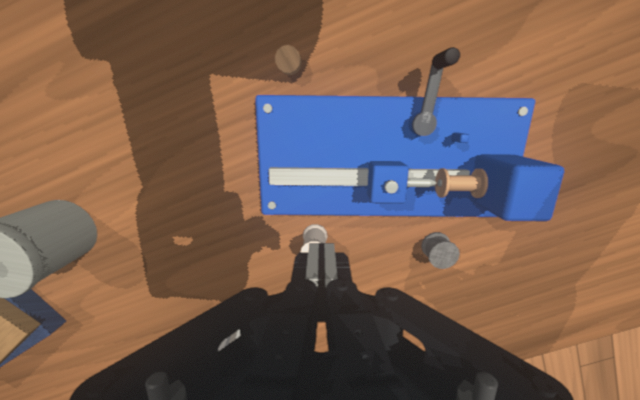

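The tailstock is now at u≈372–408 with its button at (391,187). The lever is unmoved, with the knob at (452,55) and the pivot at (425,124). Refit the pose.

Run:
```python
from w import *
from scipy.optimize import least_squares
obs=[((-75,-165,16),(257.5,97)),((75,-165,16),(262.5,214.5)),((-75,165,16),(534,99)),((-45,30,36),(425,123)),((20,-150,26),(270,177))]
def W(p,P): 
    s,co=np.sin(p[2]),np.cos(p[2]); return np.array([p[0]+co*P[0]-s*P[1],p[1]+s*P[0]+co*P[1],P[2]])
r=least_squares(lambda p:np.ravel([np.subtract(proj(c,W(p,P)),o) for P,o in obs]),[547,-53,-.36])
p=r.x;print(p,r.fun.round(1)); s,co=np.sin(p[2]),np.cos(p[2])
def inv(q): d=q[:2]-p[:2];return np.round((co*d[0]+s*d[1],-s*d[0]+co*d[1]),1)
for n,u,v,z in [('button76',391,185,76),('button72',391,185,72),('rear',372,185,62),('front',409,185,62),('knob',452.5,53,69),('bob',287,55,22)]: print(n,inv(ray(c,u,v,z)))
print('tcp',inv(ctrl.sense()['eef_pos']))
```

```text
[ 19.5 -91. ] 11.95
[ 5.48839643e+02 -5.30572532e+01 -3.85968971e-01] [-2.6 -1.6 -0.9  1.6  3.5 -0.6 -0.1  1.7 -0.1  0.2]
button76 [ 15.6 -12.6]
button72 [ 16.6 -11.6]
rear [ 19.4 -30.3]
front [18.9 10.9]
knob [-112.8   36.9]
bob [-117.  -125.9]
tcp [ 17.9 -87.4]
```

The tailstock measures at y ≈ -10, in the notch. Next is the lever.

```bash
python3 -m pendant '0.043 0.03 0 0;0.043 0.03 0 0;0.042 0.03 0 0;0 0 0.05 0;0 0 0.05 0;0 0 0.05 0;0 0 0.033 0;0 0 0 0.1;0 0 0 0'|grep -E 'time|pos|force'
python3 - <<'E'
from w import *
cv2.imwrite('pics/w6.png',c['color'][:,:,::-1])
E
```

```text
time_s: 13.08
eef_pos: [446.6, -9.8, 48.5]
force: [-0.2, -0.4, -0.7]
grip_force: 0.0
[-108.6   -1.3] 13.125
```

View pics/w6.png

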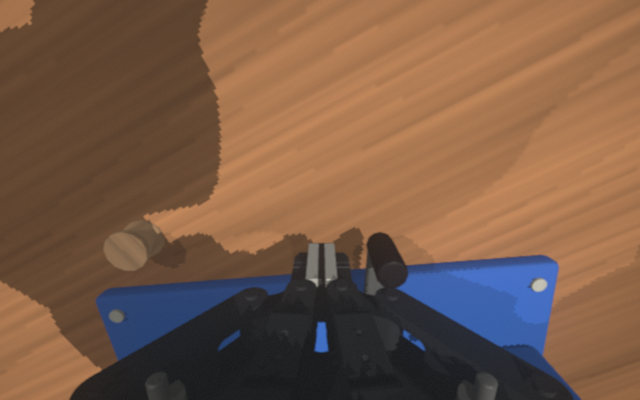

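```bash
python3 -m pendant '0 0.005 0 0;0 0.003 0 0;0.0017 0.0066 0 0.1;0.0017 0.0066 0 0.1;0.0017 0.0066 0 0.1;0.0017 0.0066 0 0.1;0.0017 0.0066 0 0.1;0.0017 0.0066 0 0.1'|grep -E 'time|pos|force|rot'
python3 - <<'E'
from w import *
p=np.array([548.8,-53.,-.382]);s,co=np.sin(p[2]),np.cos(p[2])
d=ctrl.sense()['eef_pos'][:2]-p[:2];q=np.array((co*d[0]+s*d[1],-s*d[0]+co*d[1]))-[-45,30];print(q,np.hypot(*q))
cv2.imwrite('pics/w7.png',c['color'][:,:,::-1]); cap('scene','s7.png')
E
```

```text
time_s: 14.12
eef_pos: [468.9, 33.6, 49.3]
ee_rot: [-0.0, 0.513, 0.858, -0.0]
force: [-2.5, 0.6, 0.3]
grip_force: 0.7
[-103.9   47.8] 14.175
[-61.08697377  21.1088117 ] 64.63126406861181
```

```bash
python3 -m pendant '0.0025 0.0066 0 0.1;0.0025 0.0066 0 0.1;0.0022 0.0066 0 0.1;0.0022 0.0066 0 0.1;0.002 0.0066 0 0.1;0.002 0.0066 0 0.1'|grep -E 'time|pos|force|rot'
python3 - <<'E'
from w import *
p=np.array([548.8,-53.,-.382]);s,co=np.sin(p[2]),np.cos(p[2])
d=ctrl.sense()['eef_pos'][:2]-p[:2];q=np.array((co*d[0]+s*d[1],-s*d[0]+co*d[1]))-[-45,30];print(q,np.hypot(*q))
E
python3 -m pendant '0 0.002 0 0;0 0.002 0 0;0 0 0 0'|grep -E 'pos|force|rot'
```

```text
time_s: 14.98
eef_pos: [503.6, 55.3, 49.3]
ee_rot: [-0.0, 0.743, 0.669, -0.0]
force: [-1.4, 0.0, 0.1]
grip_force: 0.5
[-79.5  80.7] 15.025
[-36.74300816  54.01739576] 65.32937848181673
eef_pos: [507.6, 54.9, 49.3]
ee_rot: [0.0, 0.743, 0.669, 0.0]
force: [0.8, 0.5, -0.2]
grip_force: 0.1
```

```bash
python3 -m pendant '0.002 0.0066 0 0.1;0.001 0.003 0 0;0 0 0 0'|grep -E 'pos|force|rot';python3 -m pendant '0 0.003 0 0;0 0 0 0'|grep -E 'pos|force';python3 -m pendant '0 0.003 0 0;0 0 0 0'|grep -E 'pos|force'
```

```text
eef_pos: [517.0, 56.5, 49.1]
ee_rot: [-0.0, 0.775, 0.632, -0.001]
force: [-3.3, -0.9, 1.6]
grip_force: 1.7
eef_pos: [517.7, 56.5, 48.8]
force: [-14.6, 0.7, 8.0]
grip_force: 7.8
eef_pos: [518.2, 56.4, 48.6]
force: [-28.1, 1.4, 17.2]
grip_force: 14.0
```

At the stop: the force rises while the tool stalls. Back off along -y (tool), rise clear and check.

```bash
python3 -m pendant '0 -0.008 0 0;0 -0.015 0 0;0 -0.015 0 0;0 0 -0.05 0;0 0 -0.05 0;0 0 -0.05 0;0 -0.04 0 0;0 -0.04 0 0;0 0 0 0;0 0 0 0'|grep -E 'time|pos|force'
python3 - <<'E'
from w import *
a=c['color'][:,:,::-1]; t=cap('top')['color'][140:240,260:400,::-1]
t=cv2.resize(t,(560,400),interpolation=cv2.INTER_CUBIC)
cv2.imwrite('pics/fin.png',cv2.resize(np.hstack([a,t]),None,fx=.66,fy=.66))
E
```

```text
time_s: 17.52
eef_pos: [408.6, 79.3, 199.6]
force: [-0.3, -0.0, 0.1]
grip_force: 0.0
[-177.    67.3] 17.575
```

View pics/fin.png

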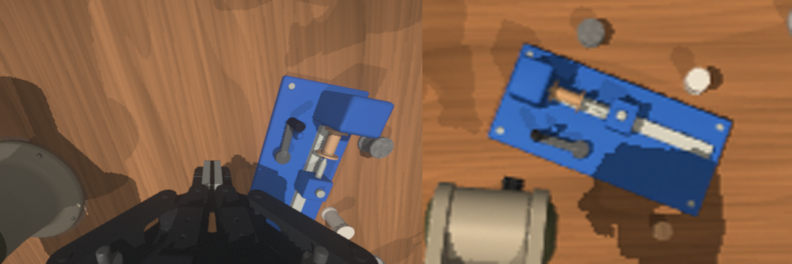

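The lever lies along the rail at its stop, the tailstock is still in the notch, and the bystanders are in place.

```bash
python3 -c "
from rig import ctrl
print(ctrl.finish_job())"
```

```text
the job is handed in; nothing more can be done
None
```

I pushed the tailstock into the notch, swung the crank lever to its stop, backed the arm clear and handed the job in after about 17.6 s. The hand-in gave no verdict; the tailstock measured within about 2 mm of the notch, the lever lay at its stop and the bystanders in view looked undisturbed.

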